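# Press a filter cassette shut in a sprung hand press

### The arm

A 6-joint arm with a two-finger parallel gripper is mounted at the origin on a cart in front of the work surface, level with it; the furniture and walls round the work are solid. World frame = base frame: x ahead of the robot, y to its left, z up, the work surface at z = 0. Lengths are in m, angles in rad, forces in N, time in s.
With the tool pointing down it reaches from about 0.35 to 0.975 m from the base axis. Payload 7.1 kg.
Tool frame: the origin (TCP) lies midway between the tips of the shut fingers; the grasp point (between the pads) lies 19 mm behind it; z points along the fingers, y is the line along which they close (so a half turn about z gives the same grasp; the last joint's range is limited). The gripper opens to 88 mm and grips with 3 to 60 N. Pads are 20 mm wide; open, the fingers measure 115 mm over their backs; the gripper's body (75 mm by 178 mm) begins 61 mm behind the grasp point.
Start: joints at [1.327, 0.423, 1.63, -0, 1.089, -0.019], TCP at [0.139, 0.609, 0.223] pointing down, gripper open.
Joint ranges: [-3, 3], [-0.9, 2.11], [0.09, 2.58], [-1.31, 4.45], [0.11, 2.69], [-2.54, 2.54]. Speed limits (rad/s): [2.39, 2.39, 3.01, 3.14, 3.14, 3.14].

### API

Orientations are given as a unit quaternion [w, x, y, z].
In Python, from station import move_pose, movel, movej, command_gripper, wait, inverse_kinematics, read_camera, camera_info, MotionError, job_done, get_time, get_joint_pos, get_qvel, get_effort, get_tcp_pos, get_ee_rot, get_ft_force, get_ft_torque, get_grip_width, get_finger_force gives the robot as it stands. Calls block until the motion is done:
- move_pose(position, orientation): joint-space move of the TCP to a pose.
- movel(position, frame=None, v=0.15, until_force=None): straight line of the TCP; frame=None keeps the orientation; v is the mean speed in m/s. With until_force (N) it stops when the force on the tool has changed by that much, and returns True; else False.
- movej(angles): joint-space move.
- command_gripper(opening): opening from 0.0 (shut) to 1.0 (fully open); the grip force is fixed at half the most; returns when the fingers have stopped.
- wait(seconds).
- inverse_kinematics(position, orientation): joint angles nearest the present ones, or None.
- read_camera(name): name is "side" or "top"; returns the picture (480x640x3 uint8, red, green, blue); there is no depth.
- camera_info(name): a dict with "intrinsics" (3x3 intrinsics, pixels), "T" (4x4, takes a point from camera to world coordinates). Camera axes: x right, y up, looking along -z (the intrinsics and any distortion apply to the point x, -y, -z); pixel columns grow to the right and rows downward; lengths in m; the calibration is good to about 2 mm. A picture is of the moment at which its call begins. camera_info takes no time and is no camera call.
A pose or a line that the arm cannot do raises MotionError and nothing moves.
- job_done(): hands the job in; it is judged then, once.
Readings, each from a call of its own:
- get_time(): time.
- get_joint_pos(): joint angles.
- get_qvel(): joint speeds.
- get_effort(): joint torques, N m.
- get_tcp_pos(): TCP position.
- get_ee_rot(): TCP orientation.
- get_ft_force(): force on the tool from outside, world axes, zero at the start.
- get_ft_torque(): the same for the moment, N m.
- get_grip_width(): opening from 0.0 (shut) to 1.0 (fully open).
- get_finger_force(): force on a finger pad.
Only numpy, scipy, OpenCV 4.12 (cv2) and the standard library are available. Lean on these libraries where they do the work, as an engineer would, in place of code of your own. Each camera call takes 0.05 s, during which the arm holds its last target. There are 200 camera calls.

### The job

Lay the filter cassette in the bed of the hand press, cap end in first and flat on the bed, let go of it, then swing the press's handle down until the cap is fully home and keep leaning on it firmly, with about 20 N at the handle and never more than 50 N, for a full second. Then ease the lever back up to rest without letting it fly, leave the closed cassette in the press, and do not disturb the other things on the bench.

Things in the scene. Friction and masses are not known exactly. Their poses are not given: they have to be found in the camera images.
- press: Fixed hand press: grey base 215 x 120 x 12 mm (x -165 to +50 mm) and two upright cheeks, to 112 mm high, that carry the lever. Origin on the bench under the lever's pivot; +x to the press's back, its open front, at -x, towards the robot and its left. At rest the lever overhangs the bed, so an upright tool at the bed runs into it; one leaning 35 to 45 degrees back towards the front goes in under it.
- nest (a point): Point fixed to the press, 70 mm in front of the pivot on its centre line, 12 mm above the bench. The cap's middle must end straight above it, the cassette's x along the press's x: the cassette's middle is then at x = -97 mm in the press's frame.
- bed_stop (a point): Point of the press on the front face of the bed's back stop (x = -33 mm in the press's frame), 12 mm above the bench. The aluminium bed runs from x = -113 to -28 mm; its top is 22 to 30 mm above the bench, different each time, not reported. Side rails at x -93 to -38 mm, 61 mm apart inside, are 11 mm high with lead-ins to 18 mm; nothing stands beside the cassette in front of them.
- pivot (a point): The lever's pivot, 95 mm above the bench; its axis is the press's y axis. The lever has a round rubber foot, 24 mm thick, 70 mm from the pivot and reaching 22 mm below the lever's middle line, that presses on the cap with 3.1 times the handle force left over after the spring.
- handle (a point): Middle of the handle, a crossbar 20 mm thick and 104 mm long, parallel to the press's y, at the lever's end 220 mm from the pivot. Can be pushed from above all the way.
- lever (a joint): Lever angle, rad. 0: at rest, 50 degrees above level (handle 141 mm before and 169 mm above the pivot); grows as the handle goes down; 0.873: level. Its spring takes 3 to 5 N at the handle, the moving cap 2 to 6 N more. The cassette stops it, cap home, at 0.80 to 0.95 as the bed's height may be: feel for it. Let go when down, it flies back too fast.
- cassette: The loose filter cassette, a white box 120 mm long (x), 56 mm wide (y), 40 mm high, about 0.25 kg, with a grey cap on top at its +x end. Origin at the middle of its underside, x towards the cap end. Grip it across its 56 mm width at the free end (about x = -38 mm), which sticks out of the bed's front. Starts flat on the bench, nearer the robot than the press, cap end to the right.
- cap_spot (a point): Point fixed to the cassette's housing under the middle of the cap: x = +27 mm, on the housing's top face, 40 mm above its underside.
- cap (a joint): How far the cap (62 mm along x, 56 mm wide, 8 mm thick) is pushed in, m: 0 = raised, its top 56 mm above the cassette's underside; 0.008 = fully home, its top 48 mm above it. It is a stiff push fit of 18 N and stays where it is left.
- bottle_amber: Bystander: brown bottle with black screw cap, 50 mm in diameter, 108 mm high, at the right, behind the cassette. Origin under its middle.
- petri_a: Bystander: flat clear round dish, 90 mm in diameter, 16 mm high, in front, left of the press. Origin under its middle.

How it is judged:
By the outcome, as a careful person would: the job done as asked, in the order asked, and still so for the second after the job is handed in, with the robot touching nothing.
It also fails if it takes over 72 s, if anything falls off the work surface, if the arm or the gripper's body presses on something with over 40 N, if the wrist force passes 120 N, or if a joint passes its speed limit or range.

## Working session

There is one attempt and no reset: what is moved stays moved. The work goes in short steps, each a Python script; the robot and the scene stay as the last script left them, time stands still between calls to the robot, and variables do not carry over. Pictures are saved under pics/ and viewed, at most 10 in all, crops included, and the job is handed in when it is done.

```bash
mkdir -p pics; ls; python3 - <<'E'
from station import *
import cv2
for n in ("top","side"):
    im=read_camera(n); cv2.imwrite(f"pics/{n}0.png",im[:,:,::-1])
    i=camera_info(n); print(n,{k:(v.tolist() if hasattr(v,'tolist') else v) for k,v in i.items()})
print(get_time(),get_ft_force(),get_ee_rot())
E
```

```text
pics
top {'intrinsics': [[615.3906449410363, 0.0, 319.5634967235512], [0.0, 615.3906449410363, 236.57210585590903], [0.0, 0.0, 1.0]], 'T': [[-0.0016955394520353068, 0.9983360213490888, -0.05763951442229651, 0.5320447087761839], [-0.9998017804555016, -0.0028358124762891995, -0.019706799983968622, -0.1643629816838174], [-0.019837463143643503, 0.0575946754871564, 0.9981429398696128, 1.4126513113585455], [0.0, 0.0, 0.0, 1.0]]}
side {'intrinsics': [[521.8513605370832, 0.0, 307.4862872472404], [0.0, 521.8513605370832, 241.37133817599323], [0.0, 0.0, 1.0]], 'T': [[-0.9975802759684183, -0.01961281795268684, 0.06670030262846928, 0.681258779510966], [0.06575494077721265, -0.5777581866761535, 0.8135550168808918, 0.6964338841346946], [0.02258053945679507, 0.8159723127046884, 0.5776498109903634, 0.7897798742442398], [0.0, 0.0, 0.0, 1.0]]}
0.1 [-0.65690156 -0.33334359 -0.41666735] [-8.26088771e-05  1.12158835e-01  9.93690062e-01 -6.70214501e-04]
```

View pics/top0.png

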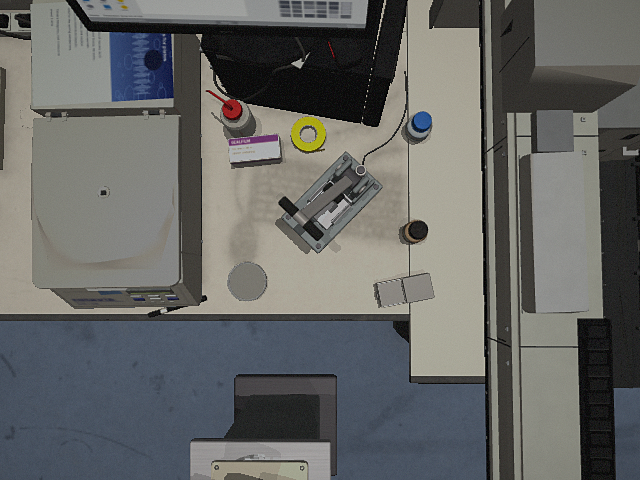

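View pics/side0.png

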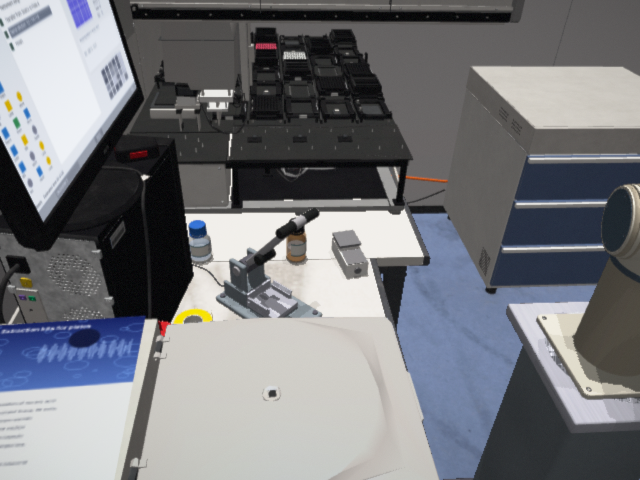

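The top view shows the cassette at about (404,290) with its cap to the right. The press is at (330,200) with its front facing lower left, the bottle at (414,231) and the petri dish at (247,281). The side view shows the lever up. I'll crop and enlarge the top view next.

```bash
python3 - <<'E'
import cv2
im=cv2.imread("pics/top0.png")
c=cv2.resize(im[140:320,220:450],None,fx=3.3,fy=3.3,interpolation=cv2.INTER_CUBIC); cv2.imwrite("pics/topc.png",c)
im=cv2.imread("pics/side0.png")
c=cv2.resize(im[195:335,190:390],None,fx=4,fy=4,interpolation=cv2.INTER_CUBIC); cv2.imwrite("pics/sidec.png",c)
E
```

```text
(no output)
```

View pics/topc.png

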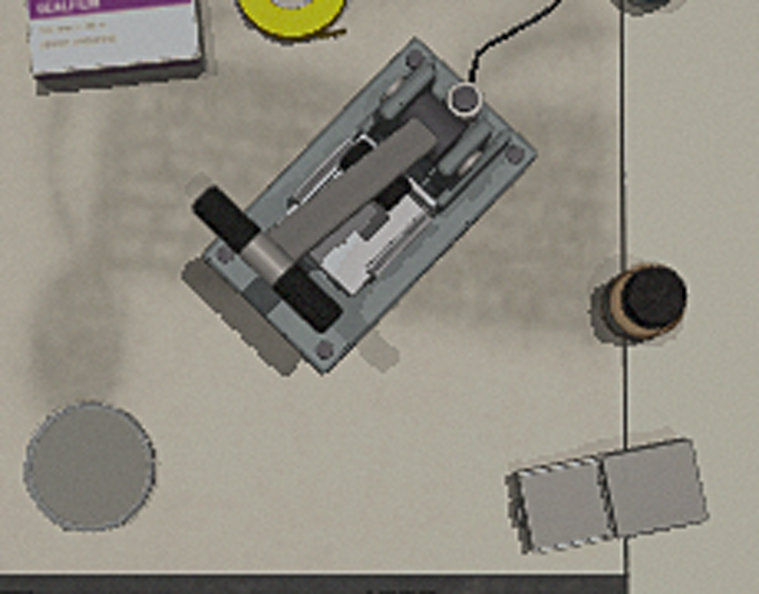

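View pics/sidec.png

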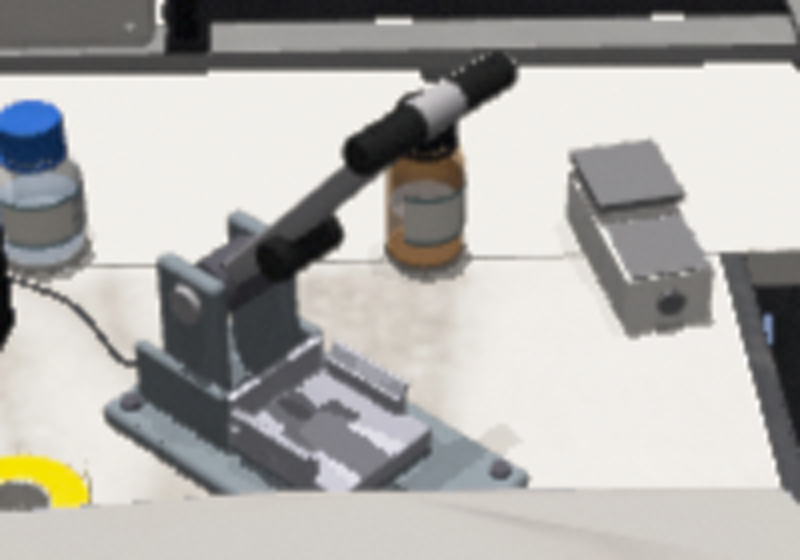

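The enlarged views show the base corners (crop pixels) at (204,258), (325,374), (537,153) and (416,38). The cassette's cap corners are at (602,457), (690,438), (708,519) and (618,538). I'll refine these points, cast rays and fit poses.

```bash
cat > h.py <<'E'
from station import *
import numpy as np, cv2
from scipy.spatial.transform import Rotation as R
def ray(n,px,z):
    i=camera_info(n);K=i["intrinsics"];T=i["T"];px=np.atleast_2d(px).astype(float)
    d=np.c_[(px[:,0]-K[0,2])/K[0,0],-(px[:,1]-K[1,2])/K[1,1],-np.ones(len(px))]@T[:3,:3].T
    return T[:3,3]+d*((z-T[2,3])/d[:,2])[:,None]
def proj(n,P):
    i=camera_info(n);K=i["intrinsics"];T=i["T"]
    c=(np.atleast_2d(P)-T[:3,3])@T[:3,:3]
    return np.c_[K[0,0]*c[:,0]/-c[:,2]+K[0,2],K[1,1]*-c[:,1]/-c[:,2]+K[1,2]]
def sub(g,p,w=3):
    return cv2.cornerSubPix(g,np.float32(p).reshape(-1,1,2),(w,w),(-1,-1),(3,50,.01)).reshape(-1,2)
def fit(m,w):  # model xy -> world xy : yaw, t, residual
    mc,wc=m.mean(0),w.mean(0); a=m-mc;b=w-wc
    th=np.arctan2((a[:,0]*b[:,1]-a[:,1]*b[:,0]).sum(),(a*b).sum())
    Q=np.array([[np.cos(th),-np.sin(th)],[np.sin(th),np.cos(th)]])
    t=wc-Q@mc
    return th,t,np.linalg.norm(m@Q.T+t-w,axis=1)
def quat(M):
    q=R.from_matrix(M).as_quat(); return [q[3],q[0],q[1],q[2]]
E
python3 - <<'E'
from h import *
g=cv2.cvtColor(cv2.imread("pics/top0.png"),cv2.COLOR_BGR2GRAY)
f=lambda p:(np.array(p)+.5)/3.3-.5+[220,140]
pb=f([(204,258),(325,374),(537,153),(416,38)]); s=sub(g,pb,2); print("base",np.round(pb-s,1).tolist())
M=np.array([(-.165,.06),(-.165,-.06),(.05,-.06),(.05,.06)])
for q in(pb,s): print(fit(M,ray("top",q,.012)[:,:2]))
pc=f([(602,457),(690,438),(708,519),(618,538)]); sc=sub(g,pc,2); print("cap",np.round(pc-sc,1).tolist())
M=np.array([(-.004,.028),(.058,.028),(.058,-.028),(-.004,-.028)])
for q in(pc,sc): print(fit(M,ray("top",q,.056)[:,:2]))
ph=f([(518,474),(528,552)]);w=ray("top",ph,.04);print("end",w)
# side: cap corners
fs=lambda p:(np.array(p)+.5)/4-.5+[190,195]
w=ray("side",fs([(570,153),(650,140),(685,188),(597,208)]),.056)
print("cap side",w.round(4).tolist(), w.mean(0))
w=ray("side",fs([(524,483)]),.012);print("base front-right corner side",w, "top",ray("top",pb,.012)[1])
print("bottle",ray("top",f([(654,297)]),.108),"petri",ray("top",f([(90,466)]),.016))
print("handle ends",ray("top",f([(207,199),(327,318)]),.264))
w=ray("side",fs([(365,148),(498,73)]),.264);print(w)
E
```

```text
base [[1.1, 0.7], [1.1, -0.5], [-0.4, -0.2], [0.5, 0.8]]
(np.float64(-0.7669422310022), array([ 0.73369054, -0.20507775]), array([0.00230278, 0.00228933, 0.00243115, 0.00216074]))
(np.float64(-0.7745330830455145), array([ 0.73381339, -0.20405905]), array([0.00124128, 0.00083882, 0.00043376, 0.00044771]))
cap [[0.0, 0.0], [-0.6, -0.8], [-0.7, 1.1], [-1.9, -0.7]]
(np.float64(-1.3676388385296827), array([ 0.49251304, -0.32663515]), array([0.00156589, 0.00101516, 0.00104569, 0.00065434]))
(np.float64(-1.3372406253537394), array([ 0.49148557, -0.32856975]), array([0.00078404, 0.00295875, 0.00266528, 0.00155114]))
end [[ 0.50702895 -0.2638279   0.04      ]
 [ 0.45478936 -0.27016428  0.04      ]]
cap side [[0.5326, -0.3716, 0.056], [0.4805, -0.3844, 0.056], [0.4662, -0.3315, 0.056], [0.5224, -0.3126, 0.056]] [ 0.50043809 -0.35001406  0.056     ]
base front-right corner side [[ 0.58130155 -0.12307958  0.012     ]] top [ 0.57550519 -0.13339576  0.012     ]
bottle [[ 0.62147914 -0.34686753  0.108     ]] petri [[0.51247153 0.02828062 0.016     ]]
handle ends [[ 0.66748252 -0.07192834  0.264     ]
 [ 0.59942328 -0.14015056  0.264     ]]
[[ 0.66614859 -0.07577471  0.264     ]
 [ 0.60185778 -0.13670143  0.264     ]]
```

```bash
python3 - <<'E'
from h import *
im=cv2.imread("pics/top0.png")
cv2.imwrite("pics/cas.png",cv2.resize(im[265:313,368:440],None,fx=11,fy=11,interpolation=cv2.INTER_CUBIC))
# IK checks
pth=-.7745;pp=np.array([.7338,-.2041,0])
def frame(th,tilt):
    x=np.array([np.cos(th),np.sin(th),0]);z=np.array([0,0,1.]);y=np.cross(z,x)
    a=np.sin(tilt)*x-np.cos(tilt)*z
    return x,y,a
for nm,th,o in(("cas",-1.355,np.array([.4920,-.3265,0])),("bed",pth,None)):
  for deg in(35,40):
    for s in(1,-1):
        x,y,a=frame(th,np.radians(deg)); Y=s*y; M=np.c_[np.cross(Y,a),Y,a]
        for h in(.0,.03,.15):
            g=(o if o is not None else pp-.097*x)-.038*x+np.array([0,0,.026+h])
            j=inverse_kinematics(g+.019*a,quat(M)); print(nm,deg,s,h,None if j is None else np.round(j,2))
x,y,a=frame(pth,0)
for s in(1,-1):
    for al in(50,0):
        al=np.radians(al);p=pp-x*.22*np.cos(al)+np.array([0,0,.105+.22*np.sin(al)])
        j=inverse_kinematics(p,quat(np.c_[np.cross(s*y,a),s*y,a]));print("handle",s,al,None if j is None else np.round(j,2))
E
```

```text
cas 35 1 0.0 None
cas 35 1 0.03 None
cas 35 1 0.15 [-0.3   0.38  2.05 -1.01  0.63  0.3 ]
cas 35 -1 0.0 None
cas 35 -1 0.03 None
cas 35 -1 0.15 None
cas 40 1 0.0 None
cas 40 1 0.03 None
cas 40 1 0.15 [-0.26  0.4   2.08 -1.18  0.66  0.5 ]
cas 40 -1 0.0 None
cas 40 -1 0.03 None
cas 40 -1 0.15 None
bed 35 1 0.0 None
bed 35 1 0.03 None
bed 35 1 0.15 [-0.01  0.45  1.94 -0.99  0.49  0.03]
bed 35 -1 0.0 None
bed 35 -1 0.03 None
bed 35 -1 0.15 None
bed 40 1 0.0 None
bed 40 1 0.03 None
bed 40 1 0.15 [ 0.02  0.46  1.98 -1.25  0.5   0.29]
bed 40 -1 0.0 None
bed 40 -1 0.03 None
bed 40 -1 0.15 None
handle 1 0.8726646259971648 [-0.18  0.4   1.55 -0.    1.2  -0.98]
handle 1 0.0 [-0.11  0.52  1.81 -0.    0.82 -0.9 ]
handle -1 0.8726646259971648 [-0.18  0.4   1.55 -0.    1.2   2.16]
handle -1 0.0 [-0.11  0.52  1.81 -0.    0.82  2.24]
```

View pics/cas.png

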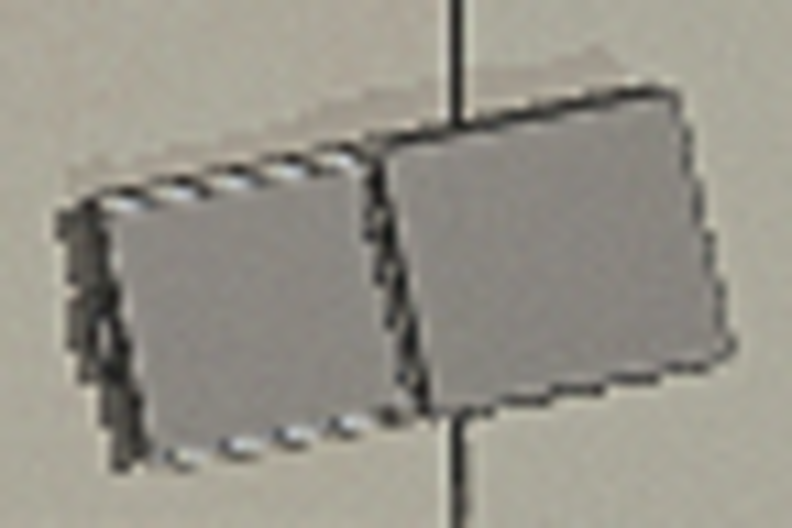

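The 11× crop shows cap-top corners at (385,147), (674,97), (732,352) and (428,411), and housing-end top corners at (105,203) and (150,457). I'll fit all six, move above the cassette by a safe route, and probe the IK over tilt and height from there.

```bash
cat >> h.py <<'E'
pth=-.7745;pp=np.array([.7338,-.2041,0])
def axes(th):
    x=np.array([np.cos(th),np.sin(th),0]); return x,np.array([-x[1],x[0],0])
def tool(th,tilt,s=1):
    x,y=axes(th);y=s*y;a=np.sin(tilt)*x-np.cos(tilt)*np.array([0,0,1.])
    return np.c_[np.cross(y,a),y,a]
def tcp(o,th,tilt,gx,gz):  # cassette origin o -> TCP for a grasp at cassette (gx,0,gz)
    return np.array(o)+gx*axes(th)[0]+[0,0,gz]+.019*tool(th,tilt)[:,2]
E
python3 - <<'E'
from h import *
f=lambda p:(np.array(p)+.5)/11-.5+[368,265]
w=np.r_[ray("top",f([(385,147),(674,97),(732,352),(428,411)]),.056),ray("top",f([(105,203),(150,457)]),.04)][:,:2]
M=np.array([(-.004,.028),(.058,.028),(.058,-.028),(-.004,-.028),(-.06,.028),(-.06,-.028)])
th,t,r=fit(M,w);print(th,t,r.round(4))
o=np.r_[t,0]
move_pose([.36,.2,.40],get_ee_rot())
D=np.radians
move_pose(tcp(o+[0,0,.17],th,D(30),-.038,.026),quat(tool(th,D(30))))
print(get_time(),get_joint_pos().round(2))
for nm,th_,o_ in(("cas",th,o),("bed",pth,pp-.097*axes(pth)[0])):
  for deg in(0,10,20,25,30,35,40,45,50):
    for h in(0,.03,.06,.1):
        j=inverse_kinematics(tcp(o_+[0,0,h],th_,D(deg),-.038,.026),quat(tool(th_,D(deg))))
        if j is not None: print(nm,deg,h,np.round(j,2).tolist())
E
```

```text
-1.386508887574339 [ 0.49319689 -0.32708261] [0.0018 0.0031 0.0023 0.0018 0.0028 0.002 ]
3.9 [-0.33  0.34  2.   -0.77  0.67  0.07]
cas 0 0 [-0.56, 0.66, 1.86, -0.0, 0.62, -0.74]
cas 0 0.03 [-0.56, 0.61, 1.85, -0.0, 0.68, -0.74]
cas 0 0.06 [-0.56, 0.56, 1.85, -0.0, 0.73, -0.74]
cas 0 0.1 [-0.56, 0.5, 1.84, -0.0, 0.81, -0.74]
cas 10 0 [-0.49, 0.64, 1.93, -0.3, 0.48, -0.41]
cas 10 0.03 [-0.49, 0.59, 1.93, -0.27, 0.53, -0.45]
cas 10 0.06 [-0.49, 0.54, 1.92, -0.25, 0.59, -0.47]
cas 10 0.1 [-0.49, 0.47, 1.91, -0.22, 0.67, -0.51]
cas 20 0 [-0.41, 0.65, 1.99, -0.78, 0.41, 0.11]
cas 20 0.03 [-0.41, 0.59, 1.99, -0.7, 0.46, 0.02]
cas 20 0.06 [-0.41, 0.53, 1.99, -0.62, 0.51, -0.06]
cas 20 0.1 [-0.41, 0.46, 1.97, -0.55, 0.58, -0.16]
cas 25 0 [-0.37, 0.66, 2.02, -1.05, 0.43, 0.4]
cas 25 0.03 [-0.37, 0.6, 2.02, -0.94, 0.46, 0.29]
cas 25 0.06 [-0.37, 0.54, 2.01, -0.85, 0.5, 0.18]
cas 25 0.1 [-0.37, 0.46, 2.0, -0.74, 0.56, 0.06]
cas 30 0 [-0.33, 0.68, 2.04, -1.28, 0.47, 0.66]
cas 30 0.03 [-0.33, 0.61, 2.04, -1.17, 0.49, 0.54]
cas 30 0.06 [-0.33, 0.55, 2.04, -1.06, 0.52, 0.42]
cas 30 0.1 [-0.33, 0.47,
[... 759 characters left out ...]
.43, 0.54, -0.54]
bed 25 0 [-0.06, 0.7, 1.89, -0.94, 0.35, 0.0]
bed 25 0.03 [-0.06, 0.64, 1.89, -0.83, 0.38, -0.11]
bed 25 0.06 [-0.06, 0.59, 1.89, -0.74, 0.42, -0.22]
bed 25 0.1 [-0.06, 0.52, 1.88, -0.64, 0.48, -0.33]
bed 30 0 [-0.04, 0.71, 1.93, -1.3, 0.36, 0.37]
bed 30 0.03 [-0.04, 0.65, 1.93, -1.16, 0.37, 0.23]
bed 30 0.06 [-0.04, 0.6, 1.93, -1.04, 0.4, 0.1]
bed 30 0.1 [-0.04, 0.52, 1.92, -0.89, 0.45, -0.06]
bed 35 0.1 [-0.01, 0.53, 1.96, -1.18, 0.44, 0.23]
bed 45 0 [0.05, 0.78, 2.01, 4.33, 0.59, 1.1]
bed 45 0.03 [0.05, 0.72, 2.02, 4.41, 0.57, 1.0]
bed 50 0 [0.07, 0.81, 2.02, 4.24, 0.7, 1.22]
bed 50 0.03 [0.07, 0.75, 2.04, 4.3, 0.68, 1.14]
bed 50 0.06 [0.07, 0.69, 2.04, 4.37, 0.66, 1.06]
```

```bash
python3 - <<'E'
from h import *
D=np.radians;T=D(28);th=-1.382;o=np.array([.4930,-.3270,0])
x=axes(pth)[0]
# look at feasibility of the route first
for nm,oo,t in(("mid",[.44,-.23,.09],-1.05),("pre",pp-.225*x+[0,0,.06],pth),("pre2",pp-.20*x+[0,0,.06],pth),("in",pp-.097*x+[0,0,.055],pth),("dn",pp-.097*x+[0,0,.022],pth)):
    j=inverse_kinematics(tcp(oo,t,T,-.038,.026),quat(tool(t,T)));print(nm,None if j is None else j.round(2))
q=quat(tool(th,T))
move_pose(tcp(o+[0,0,.08],th,T,-.038,.026),q)
hit=movel(tcp(o,th,T,-.038,.026),v=.08,until_force=8);print("down hit",hit,get_tcp_pos())
command_gripper(0.0);print("w",get_grip_width()*88,get_finger_force(),get_ft_force().round(1))
movel(tcp(o+[0,0,.08],th,T,-.038,.026),v=.1)
print(get_grip_width()*88,get_time(),get_ft_force().round(1))
E
```

```text
mid [-0.25  0.37  2.29 -1.22  0.37  0.36]
pre [ 0.14  0.52  2.1  -1.09  0.43  0.33]
pre2 [ 0.1   0.53  2.07 -1.07  0.42  0.27]
in [-0.05  0.6   1.91 -0.93  0.4  -0.01]
dn [-0.05  0.66  1.92 -1.06  0.37  0.13]
down hit False [ 0.48793291 -0.29856925  0.00981982]
w 55.84701221468598 29.99811351299286 [0.3 0.4 2.6]
56.267900640192714 7.05 [-0.3  0.3 -2.7]
```

```bash
python3 - <<'E'
from h import *
D=np.radians;T=D(28);x=axes(pth)[0]
move_pose(tcp([.44,-.23,.09],-1.05,T,-.038,.026),quat(tool(-1.05,T)))
o=pp-.225*x+[0,0,.06]
move_pose(tcp(o,pth,T,-.038,.026),quat(tool(pth,T)))
wait(.3);im=read_camera("top")[:,:,::-1];cv2.imwrite("pics/top1.png",im)
M=o+np.c_[np.array([(-.004,.028),(.058,.028),(.058,-.028),(-.004,-.028)])@np.c_[x[:2],axes(pth)[1][:2]].T,np.full(4,.056)]
p=proj("top",M);c=p.mean(0).astype(int);print(p.round(1),c,get_time())
a,b=c[0]-36,c[1]-28
cr=cv2.resize(im[b:b+56,a:a+72],None,fx=10,fy=10,interpolation=cv2.INTER_CUBIC);cv2.imwrite("pics/top1c.png",cr);print("exp in crop",((p-[a,b]+.5)*10-.5).round(0).tolist(),a,b)
E
```

```text
[[265.2 244.9]
 [285.8 223.9]
 [304.7 242.3]
 [284.1 263.4]] [284 243] 8.8
exp in crop [[177.0, 303.0], [382.0, 93.0], [571.0, 278.0], [366.0, 488.0]] 248 215
```

View pics/top1c.png

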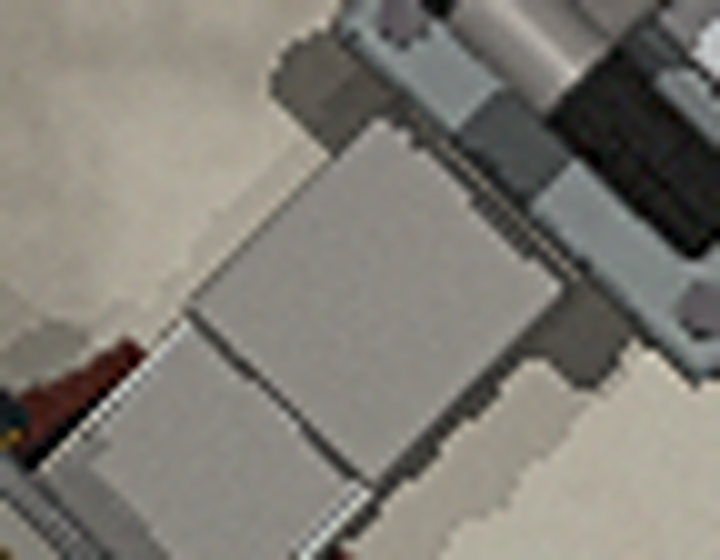

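Observed cap corners are (187,307), (383,120), (561,285) and (370,485). Their centre is about 1.8 mm to the press's right of, and 0.7 mm short of, where the arm commanded it. I'll apply that as a camera-to-arm correction, then insert and lower to contact.

```bash
cat >> h.py <<'E'
X,Y=axes(pth); ppc=pp+.0007*X+.0018*Y   # press in arm coordinates
E
python3 - <<'E'
from h import *
T=np.radians(28);print(get_tcp_pos()-tcp(pp-.225*X+[0,0,.06],pth,T,-.038,.026))
P=lambda px,z:tcp(ppc+px*X+[0,0,z],pth,T,-.038,.026)
movel(P(-.225,.055),v=.1); print(movel(P(-.097,.055),v=.08,until_force=8))
wait(.2);f0=get_ft_force()
h=movel(P(-.097,.018),v=.02,until_force=5)
e=get_tcp_pos()-P(-.097,0);print("hit",h,"underside z",e[2],e[:2]@X[:2],e[:2]@Y[:2],get_ft_force()-f0,get_time())
for n in("top","side"): cv2.imwrite(f"pics/{n}2.png",read_camera(n)[:,:,::-1])
a=cv2.imread("pics/side2.png")[195:335,230:350];b=cv2.imread("pics/top2.png")[150:270,260:380]
cv2.imwrite("pics/c2.png",np.hstack([cv2.resize(i,(400,560 if i is a else 400),interpolation=cv2.INTER_CUBIC)[:400] if i is b else cv2.resize(i,(343,400),interpolation=cv2.INTER_CUBIC) for i in(a,b)]))
E
```

```text
[-0.00018282 -0.00083717  0.00024603]
False
hit True underside z 0.028853690720650933 -8.148522937033014e-05 -3.2173381730876306e-06 [-0.09499213  0.13534115  6.3811877 ] 12.225
```

View pics/c2.png

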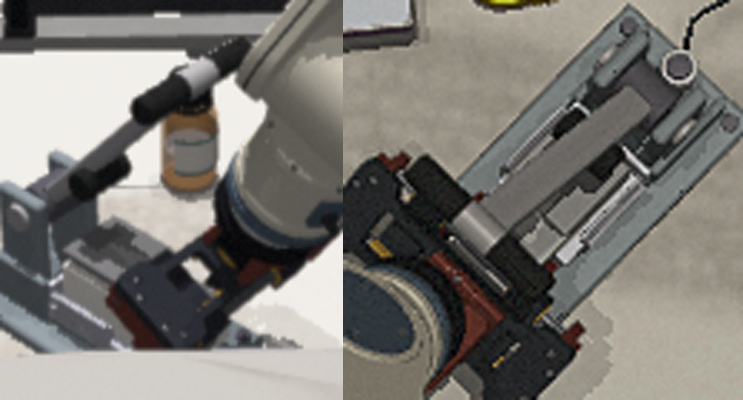

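The cassette is between the rails with its underside at about 29 mm, and lateral force is near zero. I'll release, back out along −x, and check.

```bash
python3 - <<'E'
from h import *
T=np.radians(28)
command_gripper(1.0);print(get_grip_width(),get_ft_force().round(1))
p=get_tcp_pos()
movel(p-.10*X,v=.12,until_force=6)
movel(p-.12*X+[0,0,.06],v=.15); command_gripper(0.0)
S=tool(pth,0)
al=np.radians(50);hd=ppc-.22*np.cos(al)*X+[0,0,.095+.22*np.sin(al)]
move_pose(hd-.12*X+[0,0,.06],quat(S)); print(get_time(),get_joint_pos().round(2))
for n in("top","side"): cv2.imwrite(f"pics/{n}3.png",read_camera(n)[:,:,::-1])
a=cv2.imread("pics/side3.png")[195:335,230:350];b=cv2.imread("pics/top3.png")[150:270,260:380]
cv2.imwrite("pics/c3.png",np.hstack([cv2.resize(a,(343,400),interpolation=cv2.INTER_CUBIC),cv2.resize(b,(400,400),interpolation=cv2.INTER_CUBIC)]))
E
```

```text
1.000343415221138 [ 0.5  0.7 -0. ]
16.875 [-0.06  0.21  1.7  -0.    1.24 -0.85]
```

View pics/c3.png

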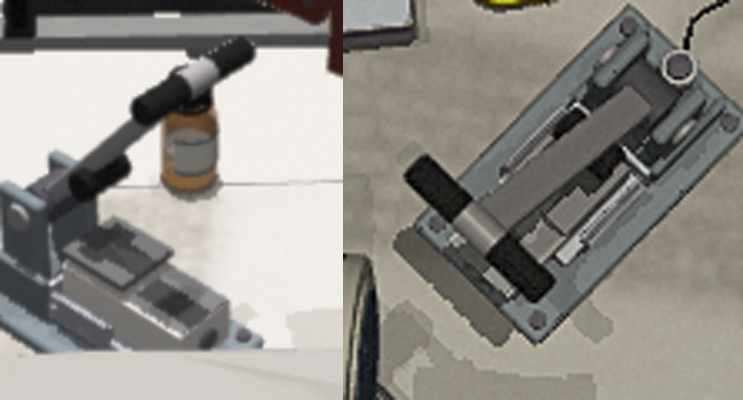

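Side view: the cassette lies flat in the bed with the cap raised under the foot. Next is the press stroke.

```bash
cat > press.py <<'E'
from h import *
w=ray("side",(np.array([(65,253),(112,217),(172,250),(135,287)])+.5)/2.858-.5+[230,195],.085)
d=w.mean(0)-pp; print("cap mid in press (side view)",(d@X).round(4),(d@Y).round(4))
C=lambda th,dz=0:ppc-.22*np.cos(.873-th)*X+[0,0,.105+.22*np.sin(.873-th)+dz]
move_pose(C(0,.05),quat(tool(pth,0)));wait(.2)
f0=get_ft_force();F=lambda:float(np.linalg.norm(get_ft_force()-f0))
print("contact",movel(C(0,-.015),v=.03,until_force=2.5),F())
off=get_tcp_pos()[2]-C(0)[2];print("off",off)
th=0.;off=min(max(off,-.004),.004)
log=[]
while th<.62: 
    th+=.062; movel(C(th,off),v=.06,until_force=25); log.append((round(th,2),round(F(),1)))
    if log[-1][1]>25: break
print(log);log=[]
while th<1.0 and F()<19:
    th+=.009; movel(C(th,off),v=.02,until_force=max(3,20-F())); log.append((round(th,3),round(F(),1)))
print(log,get_time())
dz=0;log=[];t0=None;z=get_tcp_pos()
while True:
    f=F();t=get_time();log.append((round(t,2),round(f,1)))
    if f>=18.5 and t0 is None:t0=t
    if f<18.5:t0=None
    if t0 and t-t0>1.6: break
    if f<20: z=z-[0,0,.0002]; movel(z,v=.01)
    elif f>26: z=z+[0,0,.0002]; movel(z,v=.01)
    else: wait(.1)
    if len(log)>60: break
print(log,th)
E
python3 press.py
```

```text
cap mid in press (side view) -0.0737 0.0045
contact True 4.7485424401384515
off -0.0006438826160002353
[(0.06, 8.6), (0.12, 10.4), (0.19, 8.7), (0.25, 9.6), (0.31, 8.1), (0.37, 5.8), (0.43, 4.8), (0.5, 4.1), (0.56, 4.9), (0.62, 5.5)]
[(0.629, 4.6), (0.638, 5.2), (0.647, 5.4), (0.656, 5.1), (0.665, 5.4), (0.674, 6.0), (0.683, 6.0), (0.692, 5.9), (0.701, 4.9), (0.71, 6.4), (0.719, 8.3), (0.728, 10.1), (0.737, 10.2), (0.746, 10.6), (0.755, 12.1), (0.764, 10.9), (0.773, 11.3), (0.782, 11.0), (0.791, 11.0), (0.8, 12.3), (0.809, 11.4), (0.818, 13.2), (0.827, 21.8)] 28.725
[(28.73, 21.8), (28.82, 21.7), (28.93, 20.9), (29.02, 21.5), (29.12, 20.7), (29.23, 21.5), (29.32, 20.9), (29.43, 20.9), (29.52, 21.0), (29.62, 21.0), (29.73, 21.1), (29.82, 20.4), (29.93, 20.7), (30.02, 20.8), (30.12, 20.8), (30.23, 21.2), (30.32, 21.8), (30.43, 20.8)] 0.8270000000000003
```

The cap is home: the force rose sharply at 0.82 rad and I held about 21 N for 1.7 s. Now I'll ease the lever back up.

```bash
python3 - <<'E'
from h import *
C=lambda th,dz=0:ppc-.22*np.cos(.873-th)*X+[0,0,.105+.22*np.sin(.873-th)+dz]
log=[];f0=None
for th in np.r_[np.arange(.80,.0,-.05),0]:
    movel(C(th,-.0006),v=.05); log.append((round(float(th),2),round(float(get_ft_force()[2]),1)))
print(log)
movel(C(0,.004),v=.01); movel(C(0,.06),v=.1); movel(C(0,.08)-.15*X,v=.15);wait(.3)
print(get_time(),get_ft_force().round(1))
for n in("top","side"): cv2.imwrite(f"pics/{n}4.png",read_camera(n)[:,:,::-1])
a=cv2.imread("pics/side4.png")[195:335,190:390];b=cv2.imread("pics/top4.png")[140:320,220:450]
cv2.imwrite("pics/c4.png",np.hstack([cv2.resize(a,(430,300),interpolation=cv2.INTER_CUBIC),cv2.resize(b,(370,300),interpolation=cv2.INTER_CUBIC)]))
E
```

```text
[(0.8, 4.4), (0.75, 5.1), (0.7, 3.1), (0.65, 3.1), (0.6, 3.2), (0.55, 2.2), (0.5, 2.7), (0.45, 1.9), (0.4, 2.9), (0.35, 1.7), (0.3, 2.8), (0.25, 2.7), (0.2, 1.4), (0.15, 2.1), (0.1, 1.8), (0.05, 2.0), (0.0, 2.0)]
39.3333 [0.2 0.4 0. ]
```

View pics/c4.png

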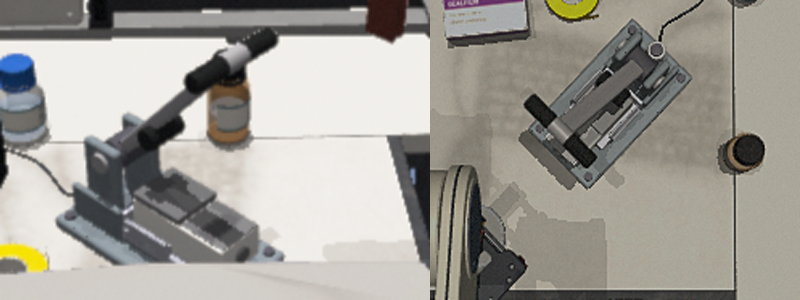

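The lever is back at rest at about (230,60), the closed cassette is in the bed at about (185,205), and the bottle has not moved. The arm is clear, so I'll hand in.

```bash
python3 -c "
from station import *
print(job_done())"
```

```text
the job is handed in; nothing more can be done
None
```

The job is handed in at about 39 s: the cassette lies in the bed, its cap was pressed until it stopped at about 0.82 rad and held near 21 N for 1.7 s, and the lever was eased back up to rest; no verdict was shown.

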